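# Clamp the studio fence with a T-bolt

### The job

Take the bolt with the straight bar handle out of the wooden stand, lower its T-head into the open stretch of the aluminium rail's slot, clear of the fence's foot, with the bar lined up along the slot. Slide it along the slot fully into the notch of the fence's foot, so that its flange passes over the foot, then turn it a quarter turn so that the bar stands square across the slot, and let go with the flange resting on the foot.

Things in the scene. Friction and masses are not known exactly. Their poses are not given: they have to be found in the camera images.
- t_bolt: Steel T-bolt, 0.25 kg, upright. Origin: on its axis at the flange's underside; z up. In mm from there: black bar handle 48 along x, 14 along y, z 26 to 52; stem 14 diameter; flange 56 diameter, z 0 to 6; neck 14 diameter down to z -24; T-head 60 along x (parallel to the bar), 16 along y, z -24 to -31. At the start it hangs loosely by its flange in a pocket of the stand.
- stand: Fixed wooden stand, 95 x 270 (y) x 40 mm high, origin under its centre. Three pockets 72 (x) x 32 mm, 90 mm apart along y, right through; a bolt hangs in each, its flange on the top. Lift a bolt 35 mm to clear it. The others, not wanted: one with a round knob (36 mm wide), one with a small round cap; both end 50 mm or less above their flange's underside.
- rail: Fixed aluminium T-slot rail on the bench, 400 (x) x 98 x 36 mm high, origin under its centre, z up. The slot runs along x at y = 0 over the whole length: mouth 34 mm wide between lips that lie 28 to 36 mm above the bench; below them a channel 78 mm wide, 4 to 28 mm above the bench.
- notch_seat (a point): Bolt axis when home in the fence's notch; 36 mm above the bench, axes as the rail's, +x to the open slot. Fixed fence: 6 mm steel foot on the rail (top at 42 mm), notch 30 mm wide from x = 38 (mouth) to -7 (closed end); 130 mm or more of free slot beyond. Plywood upright 106 mm tall at x = -87 to -102. With its origin 42 to 52 mm high the bolt slides over the foot, head under the lips.
Things that resemble listed ones, but are neither listed nor needed, are in the scene too. Leave any green or purple look-alike of the t_bolt alone.

How it is judged:
On the way, in this order (a step that is already met when the one before it is completed fails the run):
1. the T-head is down in the open stretch of the slot, more than 45 mm from the notch's seat, the bar within 20 degrees of the slot (height (world z) of t_bolt below 0.055 m and y of t_bolt in the frame of rail between -0.015 and 0.015 m and x of t_bolt in the frame of notch_seat above 0.045 m and x of t_bolt in the frame of rail below 0.2 m and angle between the x axis of t_bolt and the x axis of rail, either way round below 0.35 rad), for 0.1 s.
2. the bolt has been slid into the notch, within 18 mm of its seat, the flange above the foot and the head below the lips, the bar still within 25 degrees of the slot (horizontal distance between t_bolt and notch_seat below 0.018 m and height (world z) of t_bolt between 0.039 and 0.055 m and angle between the x axis of t_bolt and the x axis of rail, either way round below 0.436 rad), for 0.1 s.
At the end, for the whole second after the job is handed in: The T-bolt rests at the notch's seat (axis within 20 mm), upright (within 8 degrees), its flange down on the foot (origin 39 to 47 mm above the bench), its bar and T-head across the slot (within 17 degrees of square), at rest and released (horizontal distance between t_bolt and notch_seat below 0.02 m and angle between the x axis of t_bolt and the y axis of rail, either way round below 0.3 rad and height (world z) of t_bolt between 0.039 and 0.047 m and angle between t_bolt's own z axis and vertical below 0.15 rad and linear speed of t_bolt below 0.02 m/s and angular speed of t_bolt below 0.2 rad/s); the robot touches nothing.
It also fails if it takes over 45 s, if anything falls off the work surface, if the arm or the gripper's body presses on something with over 40 N, if the wrist force passes 120 N, or if a joint passes its speed limit or range.

### The arm

A 7-joint arm with a two-finger parallel gripper is mounted at the origin on the work surface. World frame = base frame: x ahead of the robot, y to its left, z up, the work surface at z = 0. Lengths are in m, angles in rad, forces in N, time in s.
With the tool pointing down it reaches from about 0.4 to 0.85 m from the base axis. Payload 6.9 kg.
Tool frame: the origin (TCP) lies on the centre line of the jaws, within the pads' length; the fingertips stand env.nose_length ahead of it and the grasp point (between the pads) lies 5 mm behind it (env.nose_length is the distance from the TCP to the fingertips, in m); x points along the fingers, z is the direction in which the jaws open and shut, and the axes are right-handed (so a half turn about x gives the same grasp; the last joint's range is limited). The gripper opens to 85 mm and grips with 20 to 120 N. Pads are 22 mm wide; open, the fingers measure 114 mm over their backs; the gripper's body (76 mm by 85 mm) begins 54 mm behind the grasp point. The pads swing forward as they close: fully open they stand 13 mm farther back than shut.
Start: joints at [-1.044, 0.507, -0.238, 1.5, 0.126, 1.149, -0.155], TCP at [0.256, 0.57, 0.209] pointing down, gripper open.
Joint ranges: [-3.08, 3.08], [-0.24, 2.05], [-1.43, 1.35], [0, 2.5], [-1.52, 4.66], [0.17, 1.96], [-2.89, 2.89]. Speed limits (rad/s): [2.39, 2.39, 3.14, 3.14, 3.14, 3.14, 3.14].

### API

Orientations are given as a rotation vector (axis times angle).
In Python, from station import monitor, cams, job, models, env gives the robot as it stands.
- The arm moves only by the tool carry_out, never from a script. Its argument "steps" is a list of rows, each a list of 3 entries, a list of its own where there are three numbers: the closure, from 0 (fully open) to 1 (shut), then the shift along the tool's x, y, z in cm, then the turn, a rotation vector about the tool's x, y, z in degrees. In form: [[grip, [tx, ty, tz], [rx, ry, rz]], ...]. A call has exactly 8 rows; each row is the pose to reach, as a shift and turn from the pose commanded when the call began, along the tool's axes at that moment; what a row does not reach only later rows make up. A row lasts 1/12 s, in which the tool goes at most 41.7 mm and 7.16 degrees, less where a joint would pass 70% of its speed; a pose out of reach is approached as far as the arm can. A call with a gripper value outside its range is refused whole. The fingers move at their own pace and stop on an object; the grip force is fixed at half the most. Time passes only in rows, so rows that repeat a pose let the fingers close, or fill a call up. It gives the time, the measured TCP pose, the force and the opening at its end, in the units of the state.
- monitor.read_state(): the state, without advancing time (a new reading comes with each control period).
- cams.get_image(name): name is "scene" or "top" or "wrist"; returns a dict with "image" (400x640x3 uint8, red, green, blue), "camera_matrix" (3x3 intrinsics, pixels), "xyz" and "rotation" of the camera in the world. Camera axes: x right, y up, looking along -z (the intrinsics and any distortion apply to the point x, -y, -z); pixel columns grow to the right and rows downward; lengths in m; the calibration is good to about 2 mm. The wrist camera is an equidistant fisheye: a pixel r from the principal point sees the ray r / f radians off the axis. A picture is of the moment at which its call begins. There is no depth.
- job.close_job(): hands the job in, once; it reports no verdict.
Trained networks look in a picture, given as the dict that the camera call returned (one of the last four; its "shot" number tells which), for a name from the list of things; names that differ only in an ending like _2 or _b are one class to them, and where a whole thing is asked for, a point or a joint stands for the part that bears it (a point fixed in the world has none). Each returns a list of dicts, best first, with "conf" (0 to 1); they miss things now and then, are a little off and sometimes report something else, mostly with a low value. They report only what shows in the picture. A call takes as long as a camera call. They do not tell look-alikes from the thing itself.
- models.boxes_of(picture, label): "rect" ([left, top, right, bottom] in pixels, round what is visible of it).
- models.tip_of(picture, label): "at" ([column, row] in pixels: a listed point, or the origin of a listed thing).
The state is a dict: "clock": time; "qpos": joint angles; "qd": joint speeds; "joint_torque": joint torques, N m; "tcp_pos": TCP position; "tool_rot": TCP orientation; "force": force on the tool from outside, world axes, zero at the start; "wrist_torque": the same for the moment, N m; "gripper_width": finger opening in m.
Only numpy, scipy, OpenCV 4.12 (cv2) and the standard library are available. Lean on these libraries where they do the work, as an engineer would, in place of code of your own. Each camera call takes 0.05 s, during which the arm holds its last target.

## Working session

There is one attempt and no reset: what is moved stays moved. The work goes in short steps, Python scripts to look and compute and a tool call to move; the robot and the scene stay as the last step left them, time stands still between calls to the robot, and variables do not carry over. Pictures are saved under pics/ and viewed, and the job is handed in when it is done.

Besides the shell and the picture viewer there is one more tool, called after "Call:" as name(argument=value, ...), one argument or row to a line, values as JSON. carry_out: Moves the arm, as the interface text tells. Its arguments: {"type":"object","properties":{"steps":{"type":"array","items":{"type":"array"}}},"required":["steps"]}

```bash
mkdir -p pics; ls
python3 - <<'E'
from station import monitor,cams,job,models,env
import cv2,pickle
s=monitor.read_state();print(s);print(env.nose_length)
for n in ["scene","top","wrist"]:
    p=cams.get_image(n);cv2.imwrite(f"pics/a_{n}.png",p["image"][:,:,::-1]);pickle.dump(p,open(f"pics/a_{n}.pkl","wb"))
    print(n,p["camera_matrix"],p["xyz"],p["rotation"],p.keys())
    for l in ["t_bolt","stand","rail","notch_seat"]:
        print(l,[(b['rect'],round(b['conf'],2)) for b in models.boxes_of(p,l)][:5] if l!="notch_seat" else "",[(b['at'],round(b['conf'],2)) for b in models.tip_of(p,l)][:5])
E
```

```text
pics
{'clock': 0.0, 'qpos': array([-1.04346085,  0.50836248, -0.23752396,  1.50116333,  0.12569618,
        1.14890946, -0.15481503]), 'qd': array([ 0.00088941,  0.00108653,  0.00105922, -0.00254559,  0.00066177,
        0.00189595, -0.00033139]), 'joint_torque': array([-8.93001143e-04, -6.20591784e+01, -2.18706496e+00, -2.49650216e+01,
        1.26380991e-02,  1.21899162e-02,  2.30085612e-05]), 'tcp_pos': array([0.25573832, 0.56966457, 0.20800386]), 'tool_rot': array([-0.89416279,  1.38130138,  0.89246259]), 'force': array([ 0.58453994, -0.43128434,  0.57489409]), 'wrist_torque': array([0.02249907, 0.02980939, 0.05401263]), 'gripper_width': 0.08526337031357298}
0.014
scene [[384.39397449   0.         324.27549516]
 [  0.         384.39397449 200.02845412]
 [  0.           0.           1.        ]] [0.86653754 0.41335018 0.42848463] [0.49658115 1.06005577 2.09006405] dict_keys(['image', 'camera_matrix', 'xyz', 'rotation', 'shot'])
t_bolt [([338.2, 247.6, 378.8, 320.1], 0.89), ([413.5, 164.1, 455.8, 208.2], 0.68), ([311.0, 164.8, 346.7, 207.6], 0.61)] [([327.3, 193.3], 0.86), ([355.6,
[... 603 characters left out ...]
73), ([322.3, 236.0], 0.63), ([225.7, 152.3], 0.62), ([241.3, 319.6], 0.62)]
stand [([235.6, 191.0, 410.5, 277.3], 0.82)] [([320.6, 235.3], 0.62)]
rail [([269.1, 67.1, 512.6, 174.5], 0.89)] [([388.3, 122.6], 0.64)]
notch_seat  [([416.6, 123.4], 0.7)]
wrist [[309.70691629   0.         322.10421456]
 [  0.         309.70691629 198.50202218]
 [  0.           0.           1.        ]] [0.17903281 0.60551969 0.37355385] [-0.29643839 -0.19238045  1.13832207] dict_keys(['image', 'camera_matrix', 'xyz', 'rotation', 'shot'])
t_bolt [([95.5, 266.1, 132.7, 315.6], 0.72)] [([116.1, 287.9], 0.79)]
stand [([87.0, 336.6, 175.0, 368.0], 0.89)] []
rail [([163.1, 397.4, 199.7, 399.7], 0.52)] []
notch_seat  []
```

View pics/a_scene.png

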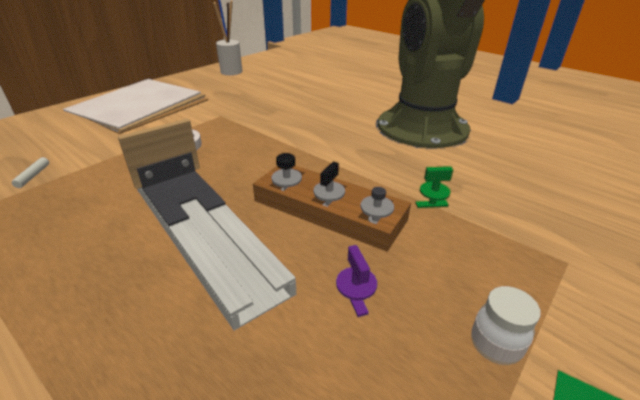

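View pics/a_top.png

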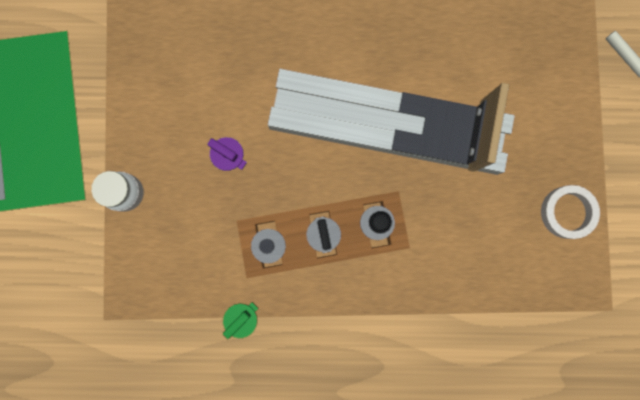

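Run:
```python
import pickle,cv2,numpy as np
a=pickle.load(open("pics/a_top.pkl","rb"))["image"];b=pickle.load(open("pics/a_scene.pkl","rb"))["image"]
c=cv2.resize(a[180:290,220:420],(800,440),interpolation=cv2.INTER_CUBIC);cv2.imwrite("pics/c1.png",c[:,:,::-1])
c=cv2.resize(b[150:260,240:420],(786,480),interpolation=cv2.INTER_CUBIC);cv2.imwrite("pics/c2.png",c[:,:,::-1])
```

```text
(no output)
```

View pics/c1.png

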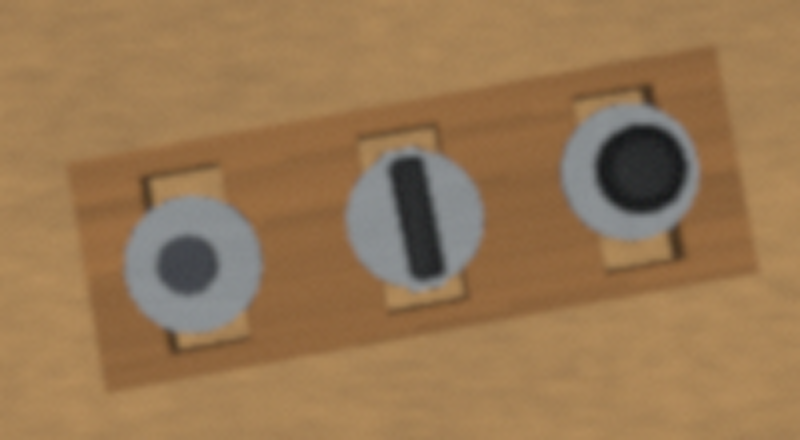

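View pics/c2.png

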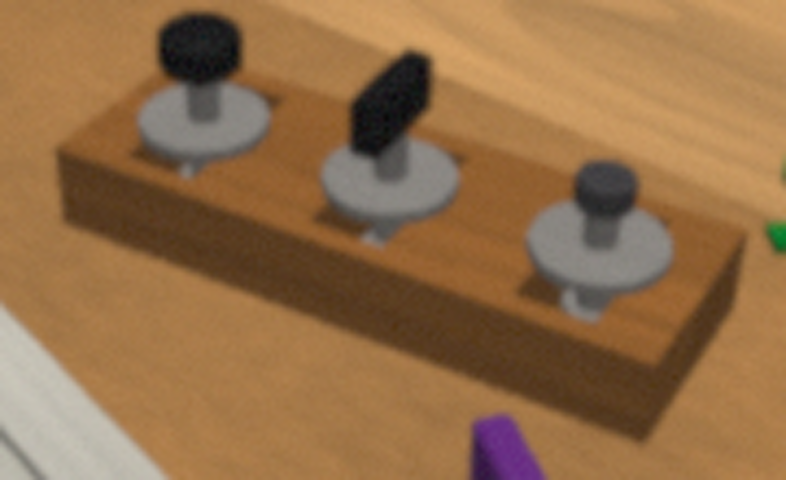

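Candidates in the top view are: round cap (268,246), bar handle (323,234), round knob (378,222), purple look-alike (227,153) and green look-alike (240,320). The crops show that the middle bolt in the stand, at (323,234), has the straight black bar, so that is the one I want. Next I'll measure it.

```bash
cat > h.py <<'E'
import numpy as np,cv2,pickle
from scipy.spatial.transform import Rotation as R
def proj(p,X):
    X=np.atleast_2d(X);c=(X-p["xyz"])@R.from_rotvec(p["rotation"]).as_matrix()
    K=p["camera_matrix"];return np.c_[K[0,2]+K[0,0]*c[:,0]/-c[:,2],K[1,2]+K[1,1]*-c[:,1]/-c[:,2]]
def unproj(p,uv,z):
    uv=np.atleast_2d(np.array(uv,float));K=p["camera_matrix"]
    d=np.c_[(uv[:,0]-K[0,2])/K[0,0],-(uv[:,1]-K[1,2])/K[1,1],-np.ones(len(uv))]@R.from_rotvec(p["rotation"]).as_matrix().T
    return p["xyz"]+d*((z-p["xyz"][2])/d[:,2])[:,None]
E
python3 - <<'E'
from h import *
p=pickle.load(open("pics/a_top.pkl","rb"));im=p["image"];s=pickle.load(open("pics/a_scene.pkl","rb"))
print("seat top",unproj(p,[416.6,123.4],.036),"scene",unproj(s,[189.7,204.9],.036))
print("rail",unproj(p,[388.3,122.6],.0)," bolt",unproj(p,[322.3,236],.04),unproj(s,[327.3,193.3],.04))
hsv=cv2.cvtColor(im,cv2.COLOR_RGB2HSV)
# bar
m=np.zeros(im.shape[:2],np.uint8);m[212:255,300:345]=(hsv[212:255,300:345,2]<75)*255
r=cv2.minAreaRect(np.argwhere(m>0)[:,::-1].astype(np.float32));print("bar",r)
b=unproj(p,cv2.boxPoints(r),.092);print(b,b.mean(0)[:2])
l=[np.linalg.norm(b[1]-b[0]),np.linalg.norm(b[2]-b[1])];i=np.argmax(l);d=b[i+1]-b[i];print(l,"bar yaw",np.degrees(np.arctan2(d[1],d[0])))
# flange: low saturation
m=np.zeros(im.shape[:2],np.uint8);m[205:265,295:350]=((hsv[205:265,295:350,1]<60))*255
q=np.argwhere(m>0)[:,::-1].astype(np.float32);c,rr=cv2.minEnclosingCircle(q);print("flange",c,rr,unproj(p,c,.046))
# scene bar
e=R.from_rotvec([0,0,0])
c=cv2.resize(im[55:185,255:525],(800,385),interpolation=cv2.INTER_CUBIC);cv2.imwrite("pics/rail.png",c[:,:,::-1])
E
```

```text
seat top [[ 0.62192862 -0.10215724  0.036     ]] scene [[ 0.61991076 -0.10073415  0.036     ]]
rail [[ 0.63086252 -0.06034558  0.        ]]  bolt [[0.43298408 0.05231792 0.04      ]] [[0.44051387 0.05317803 0.04      ]]
bar ((323.75, 234.25), (29.809654235839844, 8.040761947631836), 78.69007110595703)
[[0.45634963 0.06191121 0.092     ]
 [0.45892984 0.04987835 0.092     ]
 [0.41449031 0.04041742 0.092     ]
 [0.41193354 0.05240576 0.092     ]] [0.43542583 0.05115319]
[np.float64(0.012306392935490913), np.float64(0.04543546297198325)] bar yaw -167.98148258867633
flange (323.1460266113281, 234.43804931640625) 17.92424964904785 [[0.43548701 0.0510988  0.046     ]]
```

View pics/rail.png

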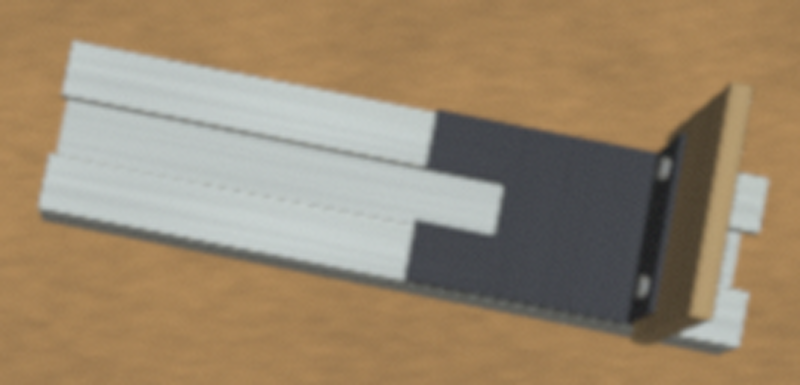

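Run:
```python
from h import *
p=pickle.load(open("pics/a_top.pkl","rb"));s=pickle.load(open("pics/a_scene.pkl","rb"))
f=800/270
def Z(u,v,z): return unproj(p,[(u+.5)/f-.5+255,(v+.5)/f-.5+55],z)[0]
far=[Z(73,41,.036),Z(436,111,.036)];near=[Z(40,211,.036),Z(405,279,.036)]
for a in(far,near):
    d=a[0]-a[1];print(a[0],a[1],"yaw",np.degrees(np.arctan2(d[1],d[0])))
end=(far[0]+near[0])/2
n=[Z(503,183,.042),Z(497,236,.042)];print("closed end",n,np.mean(n,0))
m=[Z(436,111,.042),Z(407,280,.042)];print("foot front",m,np.mean(m,0))
fe=[Z(427,165,.042),Z(416,222,.042)];print("mouth",fe,np.mean(fe,0))
d=far[0]-far[1]+near[0]-near[1];y=np.arctan2(d[1],d[0]);u=np.array([np.cos(y),np.sin(y)]);print("rail yaw",np.degrees(y),"end",end)
print("seat from end ctr?","seat via closed",np.mean(n,0)[:2]+.007*u,"via mouth",np.mean(m,0)[:2]-.038*u)
print("centreline at seat: ",end[:2]+u*np.dot(np.mean(n,0)[:2]+.007*u-end[:2],u), np.dot(np.mean(n,0)[:2]+.007*u-end[:2],u))
# overlay on scene
```

```text
[0.71157652 0.12769888 0.036     ] [ 0.67447239 -0.07747199  0.036     ] yaw 79.7491366542977
[0.61408226 0.1443635  0.036     ] [ 0.57861462 -0.06029732  0.036     ] yaw 80.16831054015694
closed end [array([ 0.63241661, -0.11390025,  0.042     ]), array([ 0.6024532 , -0.11051818,  0.042     ])] [ 0.61743491 -0.11220922  0.042     ]
foot front [array([ 0.6727224 , -0.07643423,  0.042     ]), array([ 0.5770014 , -0.06049404,  0.042     ])] [ 0.6248619  -0.06846413  0.042     ]
mouth [array([ 0.64197142, -0.07146166,  0.042     ]), array([ 0.60967102, -0.06540521,  0.042     ])] [ 0.62582122 -0.06843344  0.042     ]
rail yaw 79.95832700030299 end [0.66282939 0.13603119 0.036     ]
seat from end ctr? seat via closed [ 0.61865546 -0.10531645] via mouth [ 0.61823605 -0.10588202]
centreline at seat:  [ 0.62004858 -0.10556314] -0.24535284200034563
```

```bash
cat >> h.py <<'E'
def box(T,x,y,z):
    return T.apply([[a,b,c] for a in x for b in y for c in z])
def draw(p,im,P,yaw,polys,col):
    Rz=R.from_euler('z',yaw,degrees=True)
    for q in polys:
        uv=proj(p,Rz.apply(np.array(q)/1000.)+P);uv=(uv+.5)*im.shape[1]/640-.5
        cv2.polylines(im,[np.round(uv*16).astype(np.int32)],True,col,1,cv2.LINE_AA,4)
def rect(x0,x1,y0,y1,z): return [[x0,y0,z],[x1,y0,z],[x1,y1,z],[x0,y1,z]]
t=np.linspace(0,2*np.pi,40)
BOLT=[rect(-24,24,-7,7,52),rect(-24,24,-7,7,26),np.c_[28*np.cos(t),28*np.sin(t),0*t+6],np.c_[28*np.cos(t),28*np.sin(t),0*t]]
FOOT=[[[38,-49,6],[38,-15,6],[-7,-15,6],[-7,15,6],[38,15,6],[38,49,6]],rect(-102,-87,-49,49,70),rect(38,245,-49,49,0),rect(38,245,-17,17,0)]
def overlay(p,P,yaw,S,ryaw,fn,crop=None,k=3):
    im=cv2.resize(p["image"],None,fx=k,fy=k,interpolation=cv2.INTER_CUBIC)[:,:,::-1].copy()
    if P is not None: draw(p,im,P,yaw,BOLT,(0,255,255))
    if S is not None: draw(p,im,S,ryaw,FOOT,(0,0,255))
    if crop: l,t_,r,b=[int(c*k) for c in crop];im=im[t_:b,l:r]
    cv2.imwrite(fn,im)
E
python3 - <<'E'
from h import *
p=pickle.load(open("pics/a_top.pkl","rb"));s=pickle.load(open("pics/a_scene.pkl","rb"))
P=[.4354,.0511,.040];S=[.619,-.1055,.036]
overlay(p,P,12,S,80,"pics/o1.png",(260,60,520,260),3)
overlay(s,P,12,S,80,"pics/o2.png",(120,120,380,320),3)
from station import monitor
q=monitor.read_state();M=R.from_rotvec(q["tool_rot"]).as_matrix();print(M,np.degrees(np.arctan2(M[1,2],M[0,2])))
E
```

```text
[[ 7.63633369e-06 -9.12358076e-01  4.09393137e-01]
 [-4.02752924e-05  4.09393137e-01  9.12358075e-01]
 [-9.99999999e-01 -2.34554990e-05 -3.36192257e-05]] 65.83328164192142
```

View pics/o1.png

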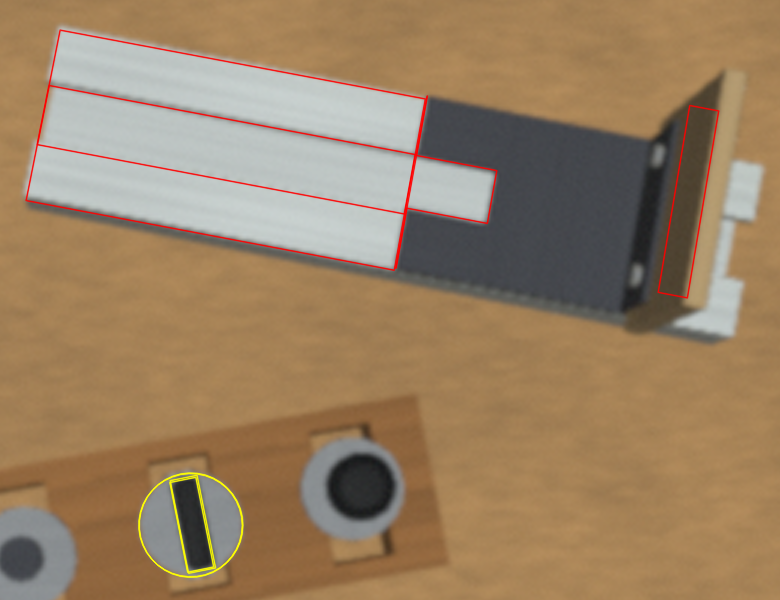

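View pics/o2.png

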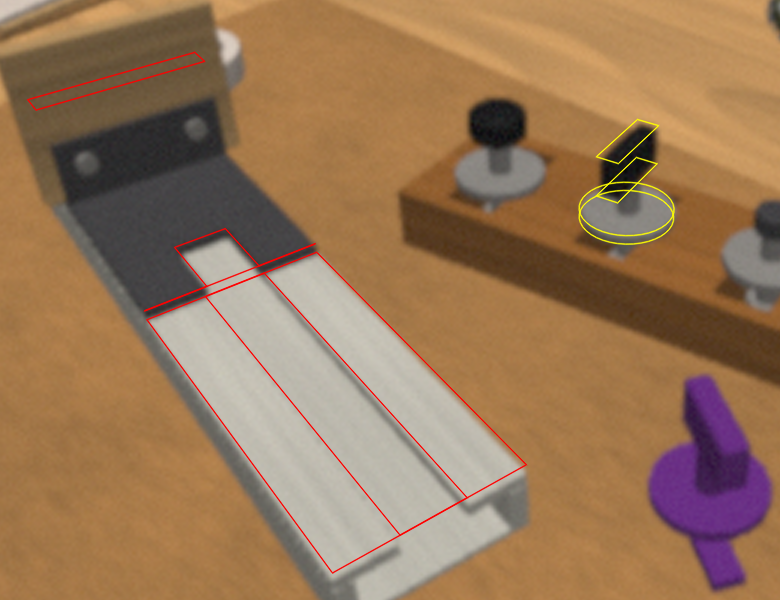

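```bash
cat >> h.py <<'E'
def go(pos,yaw,q=None):
    from station import monitor
    q=q or monitor.read_state();Rt=R.from_rotvec(q["tool_rot"]);M=Rt.as_matrix()
    y=np.radians(yaw);z=np.array([np.cos(y),np.sin(y),0]);x=np.array([0,0,-1.]);T=R.from_matrix(np.c_[x,np.cross(z,x),z])
    print("t",q["clock"],"tcp",q["tcp_pos"].round(4),"yaw",np.degrees(np.arctan2(M[1,2],M[0,2])).round(2),"F",q["force"].round(1),"w",round(q["gripper_width"],4),"q",q["qpos"].round(2))
    print("shift cm",(Rt.inv().apply(np.array(pos)-q["tcp_pos"])*100).round(2),"turn",np.degrees((Rt.inv()*T).as_rotvec()).round(2))
E
python3 -c "
from h import *
go([.4354,.0511,.16],-78)"
```

```text
t 1.2 tcp [0.2559 0.5702 0.2089] yaw 65.83 F [ 0.4 -0.   0.1] w 0.0856 q [-1.04  0.51 -0.24  1.5   0.13  1.15 -0.15]
shift cm [  4.89 -37.63 -40.01] turn [143.83   0.     0.  ]
```

Call:
carry_out(
  steps=[
    [0, [0, -3, -3], [7, 0, 0]],
    [0, [0, -6, -6], [14, 0, 0]],
    [0, [0, -8.5, -9], [21, 0, 0]],
    [0, [0, -11.5, -12], [28, 0, 0]],
    [0, [0, -14, -15], [35, 0, 0]],
    [0, [0, -17, -18], [42, 0, 0]],
    [0, [0, -20, -21], [49, 0, 0]],
    [0, [0, -23, -24], [56, 0, 0]],
  ],
)

```text
clock: 1.87
tcp_pos: [0.367, 0.2574, 0.2092]
tool_rot: [-0.13, 1.566, 0.131]
force: [0.6, -0.2, 0.8]
gripper_width: 0.0854
```

```bash
python3 -c "
from h import *
go([.4354,.0511,.16],-78)"
```

```text
t 1.8667 tcp [0.367  0.2574 0.2092] yaw 9.5 F [ 0.6 -0.2  0.8] w 0.0854 q [-0.71  0.23  0.06  1.94 -0.02  0.97 -0.48]
shift cm [  4.91 -21.48   3.34] turn [ 8.75e+01  1.00e-02 -6.00e-02]
```

Call:
carry_out(
  steps=[
    [0, [0, -3, 0.5], [7, 0, 0]],
    [0, [0, -6, 1], [14, 0, 0]],
    [0, [0, -9, 1.5], [21, 0, 0]],
    [0, [0, -12, 2], [28, 0, 0]],
    [0, [0, -15, 2.5], [35, 0, 0]],
    [0, [0, -18, 3], [42, 0, 0]],
    [0, [0, -20, 3.3], [49, 0, 0]],
    [0, [0, -21.5, 3.3], [56, 0, 0]],
  ],
)

```text
clock: 2.53
tcp_pos: [0.4368, 0.0507, 0.2093]
tool_rot: [0.636, 1.474, -0.636]
force: [-0.4, 1.2, 0.5]
gripper_width: 0.0855
```

```bash
python3 -c "
from h import *
go([.4354,.0511,.16],-78)"
```

```text
t 2.5333 tcp [0.4368 0.0507 0.2093] yaw -46.65 F [-0.4  1.2  0.5] w 0.0855 q [-0.46  0.23  0.36  1.96 -0.1   0.96 -0.86]
shift cm [ 4.92 -0.08 -0.13] turn [31.35  0.05 -0.06]
```

Call:
carry_out(
  steps=[
    [0, [1, -0.1, -0.1], [7, 0, 0]],
    [0, [2, -0.1, -0.1], [14, 0, 0]],
    [0, [3, -0.1, -0.1], [21, 0, 0]],
    [0, [4, -0.1, -0.1], [28, 0, 0]],
    [0, [4.5, -0.1, -0.1], [31.3, 0, 0]],
    [0, [5, -0.1, -0.1], [31.3, 0, 0]],
    [0, [5, -0.1, -0.1], [31.3, 0, 0]],
    [0, [5, -0.1, -0.1], [31.3, 0, 0]],
  ],
)

```text
clock: 3.2
tcp_pos: [0.4345, 0.0531, 0.159]
tool_rot: [1.045, 1.306, -1.045]
force: [1.1, -0.0, 0.3]
gripper_width: 0.0851
```

Run:
```python
from h import *
from station import cams
for n in["top","scene","wrist"]:
    p=cams.get_image(n);pickle.dump(p,open(f"pics/b_{n}.pkl","wb"))
    cv2.imwrite(f"pics/b_{n}.png",p["image"][:,:,::-1])
go([.4354,.0511,.0755],-78)
```

```text
t 3.35 tcp [0.4348 0.053  0.1593] yaw -77.41 F [0.6 0.2 0.4] w 0.0852 q [-0.53  0.3   0.46  2.05 -0.18  0.83 -1.31]
shift cm [8.38 0.01 0.2 ] turn [ 0.59 -0.01 -0.05]
```

View pics/b_wrist.png

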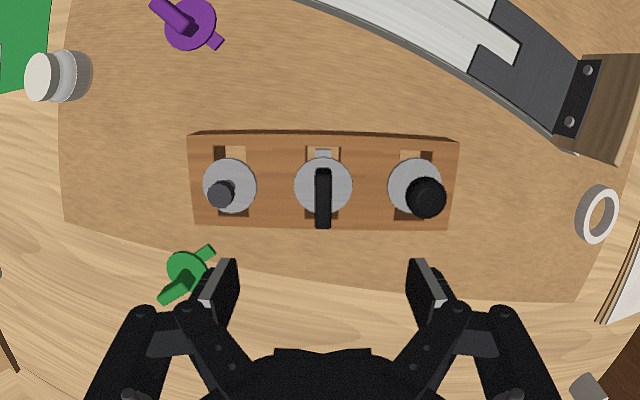

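View pics/b_scene.png

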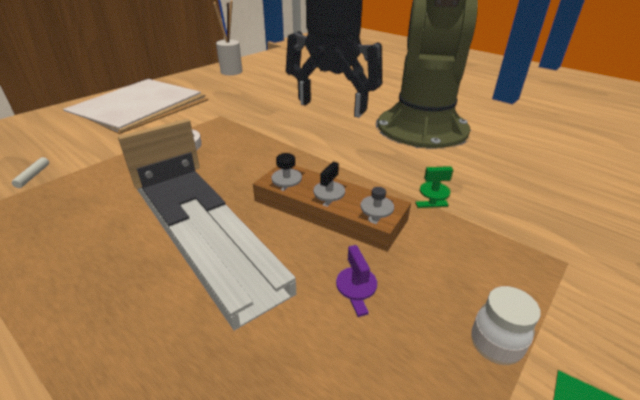

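Run:
```python
from h import *
p=pickle.load(open("pics/b_scene.pkl","rb"));t=pickle.load(open("pics/b_top.pkl","rb"))
c=np.array([.4348,.053,.159]);d=np.array([np.cos(np.radians(-77.4)),np.sin(np.radians(-77.4)),0])
for dz in(-.014,0): print(proj(p,[c+[0,0,dz],c+.0425*d+[0,0,dz],c-.0425*d+[0,0,dz]]).round(0).tolist())
c=cv2.resize(t["image"][150:310,220:480],None,fx=3,fy=3);cv2.imwrite("pics/b2.png",c[:,:,::-1])
```

```text
[[331.0, 139.0], [308.0, 133.0], [355.0, 145.0]]
[[331.0, 131.0], [308.0, 125.0], [355.0, 137.0]]
```

View pics/b2.png

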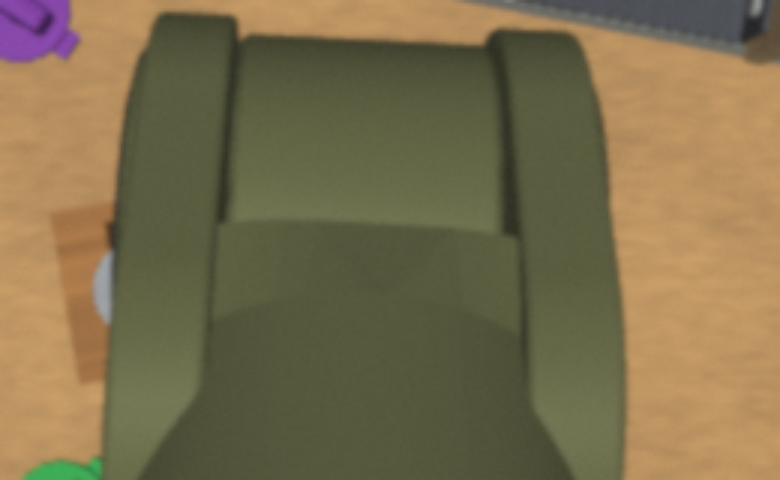

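Run:
```python
from h import *
p=pickle.load(open("pics/b_wrist.pkl","rb"));s=pickle.load(open("pics/b_scene.pkl","rb"))
def fish(X):
    c=(np.atleast_2d(X)-p["xyz"])@R.from_rotvec(p["rotation"]).as_matrix();v=np.c_[c[:,0],-c[:,1],-c[:,2]]
    th=np.arctan2(np.hypot(v[:,0],v[:,1]),v[:,2]);r=p["camera_matrix"][0,0]*th;ph=np.arctan2(v[:,1],v[:,0])
    return np.c_[p["camera_matrix"][0,2]+r*np.cos(ph),p["camera_matrix"][1,2]+r*np.sin(ph)]
print(p["xyz"])
c=np.array([.4348,.053,.1593]);d=np.array([np.cos(np.radians(-77.4)),np.sin(np.radians(-77.4)),0])
for dz in(-.014,-.001,.012,.03): print(dz,fish([c+[0,0,dz],c+.0425*d+[0,0,dz],c-.0425*d+[0,0,dz]]).round(0).tolist())
B=np.array([.4354,.0511,0]);print("bar top/flange",fish([B+[0,0,.092],B+[0,0,.046]]))
i=cv2.resize(s["image"][20:220,240:440],None,fx=3.5,fy=3);cv2.imwrite("pics/b3.png",i[:,:,::-1])
```

```text
[0.51792223 0.07211848 0.3239974 ]
-0.014 [[323.0, 233.0], [389.0, 233.0], [257.0, 232.0]]
-0.001 [[323.0, 242.0], [393.0, 242.0], [253.0, 242.0]]
0.012 [[323.0, 253.0], [397.0, 252.0], [249.0, 252.0]]
0.03 [[323.0, 270.0], [404.0, 268.0], [242.0, 268.0]]
bar top/flange [[325.28179888 204.00264054]
 [324.82675463 187.1158589 ]]
```

View pics/b3.png

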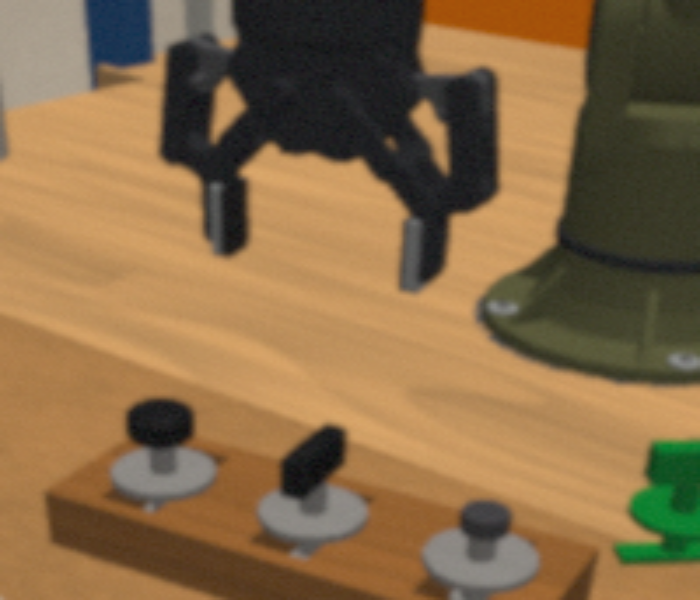

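The scene view shows the open fingertips about 25 px higher than the stated geometry predicts. I'll close in free air here, above the bolt, to see where the tips really end up.

Call:
carry_out(
  steps=[
    [0.8, [0, 0, 0], [0, 0, 0]],
    [0.8, [0, 0, 0], [0, 0, 0]],
    [0.8, [0, 0, 0], [0, 0, 0]],
    [0.8, [0, 0, 0], [0, 0, 0]],
    [0.8, [0, 0, 0], [0, 0, 0]],
    [0.8, [0, 0, 0], [0, 0, 0]],
    [0.8, [0, 0, 0.2], [0.5, 0, 0]],
    [0.8, [0, 0, 0.2], [0.5, 0, 0]],
  ],
)

```text
clock: 4.02
tcp_pos: [0.435, 0.0507, 0.1589]
tool_rot: [1.054, 1.301, -1.054]
force: [0.2, 0.0, 0.8]
gripper_width: 0.017
```

Run:
```python
from h import *
from station import cams
s=cams.get_image("scene");w=cams.get_image("wrist")
go([.4354,.0511,.0755],-78)
i=s["image"][20:220,240:440];i=cv2.resize(i,(400,400));j=w["image"][120:320,220:420];j=cv2.resize(j,(400,400))
cv2.imwrite("pics/d.png",np.hstack([i,j])[:,:,::-1])
```

```text
t 4.1167 tcp [0.4349 0.0509 0.1589] yaw -77.99 F [-0.2 -0.4  0.1] w 0.0176 q [-0.53  0.3   0.47  2.05 -0.18  0.83 -1.32]
shift cm [ 8.34  0.05 -0.01] turn [0.01 0.   0.  ]
```

View pics/d.png

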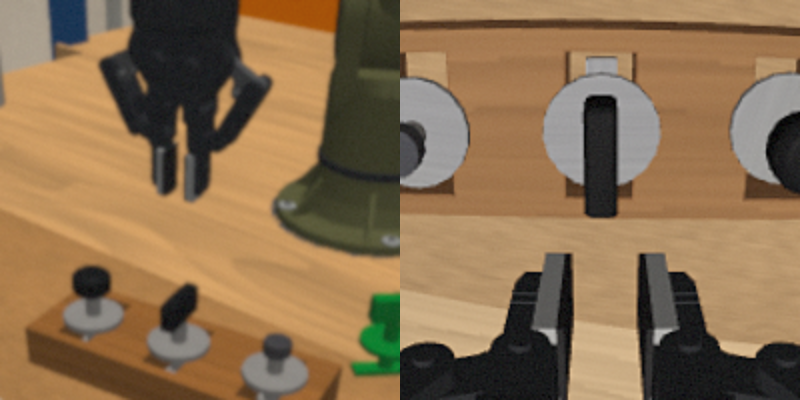

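Run:
```python
from h import *
from station import cams,monitor
from scipy.optimize import least_squares
s=cams.get_image("scene");p=cams.get_image("wrist")
def fish(X):
    c=(np.atleast_2d(X)-p["xyz"])@R.from_rotvec(p["rotation"]).as_matrix();v=np.c_[c[:,0],-c[:,1],-c[:,2]]
    th=np.arctan2(np.hypot(v[:,0],v[:,1]),v[:,2]);r=p["camera_matrix"][0,0]*th;ph=np.arctan2(v[:,1],v[:,0])
    return np.c_[p["camera_matrix"][0,2]+r*np.cos(ph),p["camera_matrix"][1,2]+r*np.sin(ph)]
f=lambda X:np.r_[(proj(s,X)-[330,117]).ravel(),(fish(X)-[321.5,247]).ravel()]
r=least_squares(f,[.435,.05,.15]);print(r.x,r.fun,monitor.read_state()["tcp_pos"],p["xyz"])
# bar in both images
a=cv2.resize(s["image"][85:205,290:370],(480,720)[::1]);a=cv2.resize(s["image"][85:185,280:380],(400,400),interpolation=2)
b=cv2.resize(p["image"][160:280,260:380],(400,400),interpolation=2)
cv2.imwrite("pics/e.png",np.hstack([a,b])[:,:,::-1])
print("bartop scene,wrist",proj(s,[.4354,.0511,.092]),fish([.4354,.0511,.092]))
```

```text
[0.44520069 0.05434106 0.18454366] [-2.4389292   0.80068678 -0.64850325  0.54980045] [0.43490021 0.05103799 0.15888619] [0.51837064 0.06927789 0.32352266]
bartop scene,wrist [[328.895781   166.45833446]] [[322.75184558 203.74684909]]
```

View pics/e.png

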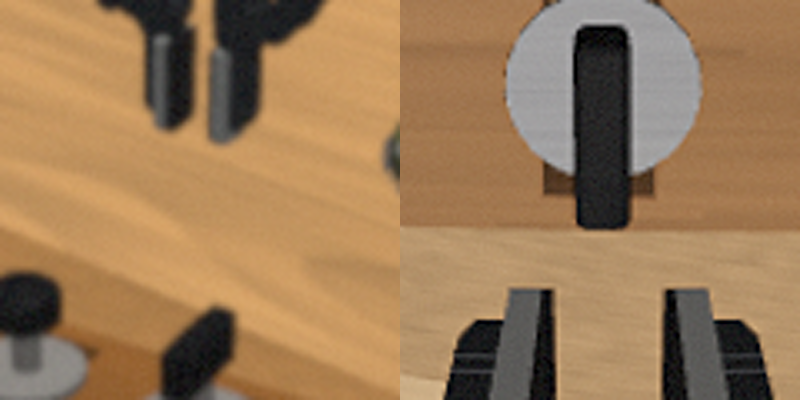

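Call:
carry_out(
  steps=[
    [0.5, [0.5, 0, 0], [0, 0, 0]],
    [0.5, [1, 0, 0], [0, 0, 0]],
    [0.5, [1.5, 0, 0], [0, 0, 0]],
    [0.5, [2, 0, 0], [0, 0, 0]],
    [0.5, [2.5, 0, 0], [0, 0, 0]],
    [0.5, [3, 0, 0], [0, 0, 0]],
    [0.5, [3.5, 0, 0], [0, 0, 0]],
    [0.5, [3.5, 0, 0], [0, 0, 0]],
  ],
)

```text
clock: 4.88
tcp_pos: [0.4343, 0.051, 0.1229]
tool_rot: [1.052, 1.302, -1.054]
force: [-0.3, 0.1, -0.6]
gripper_width: 0.0424
```

```bash
cat > snap.py <<'E'
from h import *
import sys
from station import cams
s=cams.get_image("scene");w=cams.get_image("wrist")
n=sys.argv[1];c=[int(v) for v in sys.argv[2:6]]
pickle.dump((s,w),open(f"pics/{n}.pkl","wb"))
i=cv2.resize(s["image"][c[1]:c[3],c[0]:c[2]],(400,400),interpolation=2);j=cv2.resize(w["image"][120:300,230:410],(400,400),interpolation=2)
cv2.imwrite(f"pics/{n}.png",np.hstack([i,j])[:,:,::-1])
E
python3 snap.py f 270 80 390 200; python3 -c "
from h import *
go([.4354,.0511,.0755],-78)"
```

```text
t 4.9833 tcp [0.4348 0.051  0.1237] yaw -77.98 F [-0.5  0.3 -0.6] w 0.0426 q [-0.5   0.35  0.44  2.1  -0.22  0.74 -1.28]
shift cm [ 4.82  0.06 -0.  ] turn [0.02 0.01 0.03]
```

View pics/f.png

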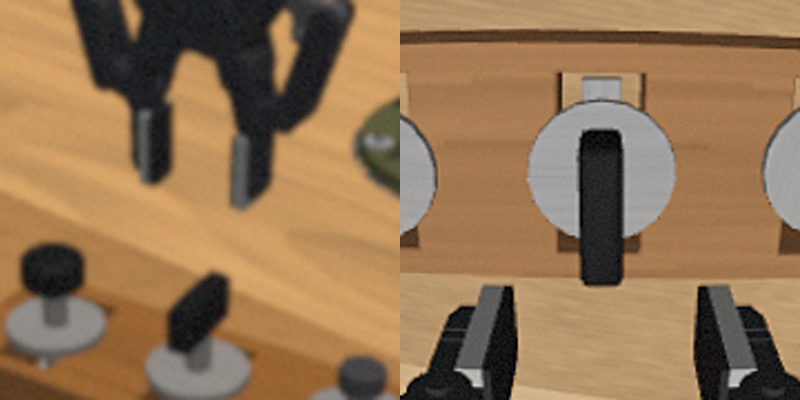

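```bash
cat >> h.py <<'E'
def fish(p,X):
    c=(np.atleast_2d(X)-p["xyz"])@R.from_rotvec(p["rotation"]).as_matrix();v=np.c_[c[:,0],-c[:,1],-c[:,2]]
    th=np.arctan2(np.hypot(v[:,0],v[:,1]),v[:,2]);r=p["camera_matrix"][0,0]*th;ph=np.arctan2(v[:,1],v[:,0])
    return np.c_[p["camera_matrix"][0,2]+r*np.cos(ph),p["camera_matrix"][1,2]+r*np.sin(ph)]
E
python3 - <<'E'
from h import *
s,w=pickle.load(open("pics/f.pkl","rb"))
im=cv2.resize(w["image"],None,fx=3,fy=3,interpolation=2)[:,:,::-1].copy()
Rz=R.from_euler('z',12,degrees=True);P=np.array([.4354,.0511,.04])
for q in BOLT:
    uv=fish(w,Rz.apply(np.array(q)/1000)+P);cv2.polylines(im,[np.round((uv*3+1)*16).astype(np.int32)],True,(0,255,255),1,cv2.LINE_AA,4)
# tcp and tip predicted, three columns
for z,c in((.124,(0,0,255)),(.11,(255,0,0)),(.15,(0,255,0))):
    for u in (fish(w,[.4348,.051,z])[0],): cv2.circle(im,tuple(int(v) for v in u*3+1),4,c,-1)
cv2.imwrite("pics/g.png",im[330:930,600:1300]);
print(w["xyz"],R.from_rotvec(w["rotation"]).as_matrix()[:,2])
for z in(.11,.124,.15): print(z,proj(s,[.4348,.051,z]))
E
```

```text
[0.51818596 0.06929627 0.28788447] [0.32232691 0.06861733 0.94413825]
0.11 [[329.30353017 157.03631689]]
0.124 [[329.48141085 149.61535356]]
0.15 [[329.82424897 135.3125691 ]]
```

View pics/g.png

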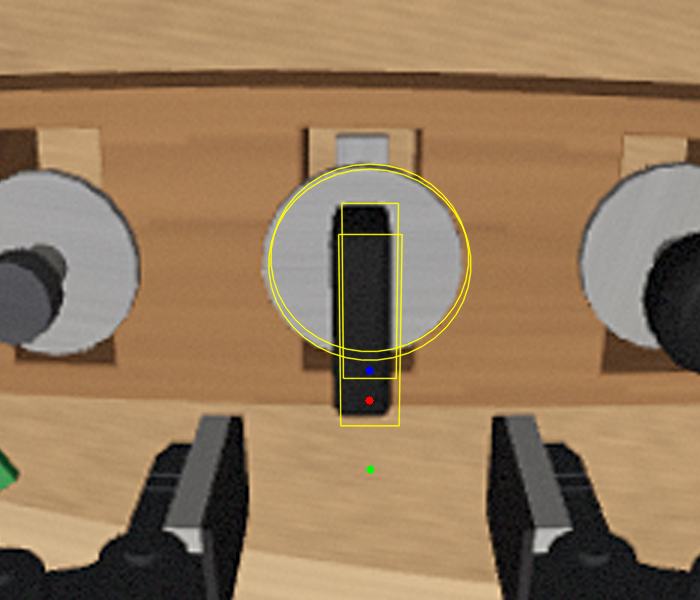

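Both cameras put the real fingertips about 25 mm above the reported TCP, not 14 mm below it. I'll descend in stages that are safe under either reading and recheck each time.

Call:
carry_out(
  steps=[
    [0.5, [0.5, 0, -0.1], [0, 0, 0]],
    [0.5, [1, 0, -0.1], [0, 0, 0]],
    [0.5, [1.5, 0, -0.1], [0, 0, 0]],
    [0.5, [2, 0, -0.1], [0, 0, 0]],
    [0.5, [2.5, 0, -0.1], [0, 0, 0]],
    [0.5, [3, 0, -0.1], [0, 0, 0]],
    [0.5, [3.5, 0, -0.1], [0, 0, 0]],
    [0.5, [4, 0, -0.1], [0, 0, 0]],
  ],
)

```text
clock: 5.65
tcp_pos: [0.4347, 0.052, 0.0833]
tool_rot: [1.053, 1.301, -1.053]
force: [0.2, 0.3, 0.0]
gripper_width: 0.0427
```

```bash
python3 snap.py f2 270 100 370 200; python3 -c "
from h import *
go([.4354,.0521,.0755],-78)"
```

```text
t 5.75 tcp [0.4342 0.052  0.0831] yaw -77.97 F [ 0.3 -0.1 -0.3] w 0.0428 q [-0.46  0.42  0.4   2.15 -0.28  0.62 -1.23]
shift cm [0.76 0.12 0.01] turn [0.03 0.   0.08]
```

View pics/f2.png

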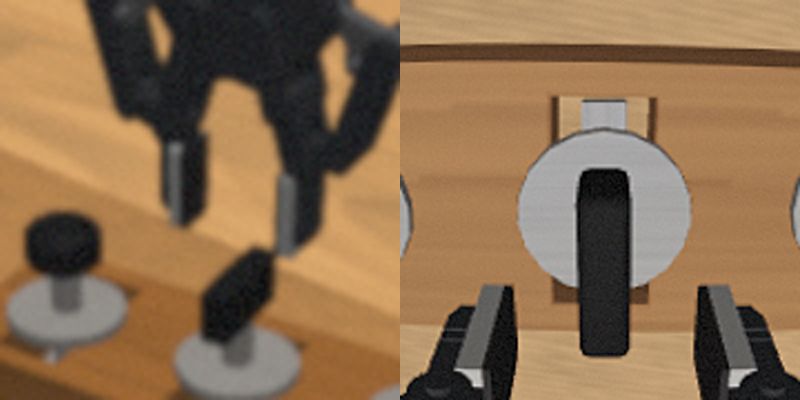

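Call:
carry_out(
  steps=[
    [0.5, [0.4, 0.1, 0], [0, 0, 0]],
    [0.5, [0.8, 0.1, 0], [0, 0, 0]],
    [0.5, [1.2, 0.1, 0], [0, 0, 0]],
    [0.5, [1.6, 0.1, 0], [0, 0, 0]],
    [0.5, [2, 0.1, 0], [0, 0, 0]],
    [0.5, [2.4, 0.1, 0], [0, 0, 0]],
    [0.5, [2.6, 0.1, 0], [0, 0, 0]],
    [0.5, [2.6, 0.1, 0], [0, 0, 0]],
  ],
)

```text
clock: 6.42
tcp_pos: [0.4354, 0.0522, 0.0574]
tool_rot: [1.053, 1.302, -1.054]
force: [-0.7, -0.8, 0.6]
gripper_width: 0.0426
```

```bash
python3 snap.py f3 280 130 370 220; python3 -c "
from h import *
go([.4354,.0521,.045],-78)"
```

```text
t 6.5167 tcp [0.4356 0.0522 0.0578] yaw -77.98 F [-0.1  0.6  0.4] w 0.0431 q [-0.44  0.46  0.37  2.17 -0.31  0.55 -1.2 ]
shift cm [ 1.28 -0.02  0.  ] turn [0.02 0.   0.01]
```

View pics/f3.png

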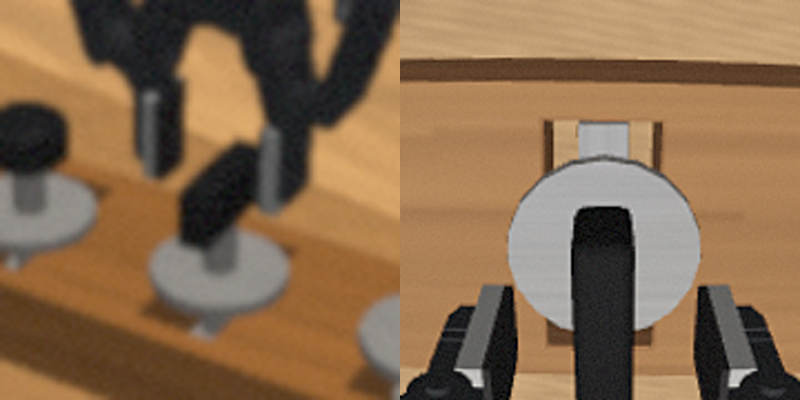

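Call:
carry_out(
  steps=[
    [0.5, [0.3, 0, 0], [0, 0, 0]],
    [0.5, [0.6, 0, 0], [0, 0, 0]],
    [0.5, [0.9, 0, 0], [0, 0, 0]],
    [0.5, [1.2, 0, 0], [0, 0, 0]],
    [0.5, [1.2, 0, 0], [0, 0, 0]],
    [0.6, [1.2, 0, 0], [0, 0, 0]],
    [0.7, [1.2, 0, 0], [0, 0, 0]],
    [0.7, [1.2, 0, 0], [0, 0, 0]],
  ],
)

```text
clock: 7.18
tcp_pos: [0.4357, 0.0522, 0.046]
tool_rot: [1.053, 1.301, -1.053]
force: [-0.2, 0.2, 0.1]
gripper_width: 0.0258
```

```bash
python3 snap.py f4 280 130 370 220; python3 -c "
from h import *
go([.4354,.0521,.045],-78)"
```

```text
t 7.2833 tcp [0.4357 0.0523 0.046 ] yaw -77.97 F [-0.5 -0.3 -0.6] w 0.0261 q [-0.42  0.48  0.35  2.19 -0.33  0.52 -1.18]
shift cm [ 0.1  -0.04  0.01] turn [ 0.03  0.   -0.01]
```

View pics/f4.png

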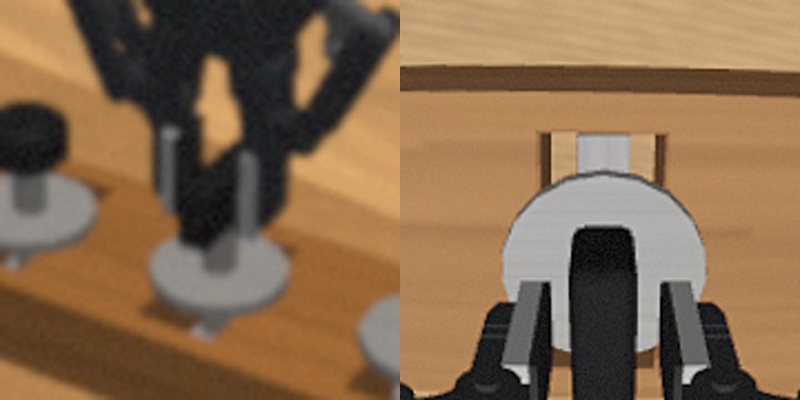

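Call:
carry_out(
  steps=[
    [0.8, [0, 0, 0], [0, 0, 0]],
    [0.9, [0, 0, 0], [0, 0, 0]],
    [1, [0, 0, 0], [0, 0, 0]],
    [1, [0, 0, 0], [0, 0, 0]],
    [1, [0, 0, 0], [0, 0, 0]],
    [1, [0, 0, 0], [0, 0, 0]],
    [1, [-0.5, 0, 0], [0, 0, 0]],
    [1, [-1, 0, 0], [0, 0, 0]],
  ],
)

```text
clock: 7.95
tcp_pos: [0.4351, 0.0521, 0.0558]
tool_rot: [1.052, 1.302, -1.054]
force: [-0.6, -0.1, -2.3]
gripper_width: 0.013
```

```bash
python3 snap.py f5 280 130 370 220; python3 -c "
from h import *
go([.4354,.0521,.10],-78)"
```

```text
t 8.05 tcp [0.436  0.0522 0.0565] yaw -77.98 F [-0.1  0.3 -2.3] w 0.0131 q [-0.43  0.46  0.37  2.18 -0.31  0.55 -1.19]
shift cm [-4.35 -0.05 -0.  ] turn [ 0.02  0.01 -0.04]
```

View pics/f5.png

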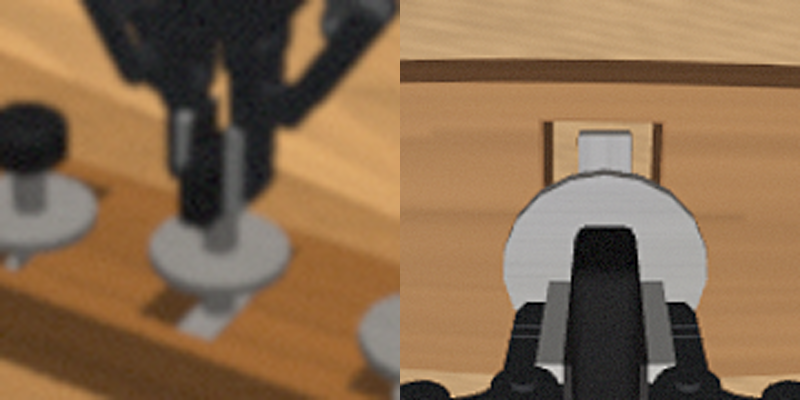

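Call:
carry_out(
  steps=[
    [1, [-1.5, 0, 0], [0, 0, 0]],
    [1, [-3, 0, 0], [0, 0, 0]],
    [1, [-4.5, 0, 0], [0, 0, 0]],
    [1, [-5.5, 0, 0], [0, 0, 0]],
    [1, [-5.5, 0, 0], [-7, 0, 0]],
    [1, [-5.5, 0, 0], [-14, 0, 0]],
    [1, [-5.5, 0, 0], [-21, 0, 0]],
    [1, [-5.5, 0, 0], [-28, 0, 0]],
  ],
)

```text
clock: 8.72
tcp_pos: [0.4355, 0.0523, 0.1109]
tool_rot: [0.676, 1.463, -0.676]
force: [1.0, 0.5, -2.3]
gripper_width: 0.0129
```

```bash
python3 -c "
from h import *
go([.6364,-.007,.110],-10)"
```

```text
t 8.7167 tcp [0.4355 0.0523 0.1109] yaw -49.61 F [ 1.   0.5 -2.3] w 0.0129 q [-0.39  0.36  0.29  2.11 -0.16  0.69 -0.86]
shift cm [ 0.09 11.46 17.54] turn [-3.961e+01 -0.000e+00  1.000e-02]
```

Call:
carry_out(
  steps=[
    [1, [0, 1.5, 2.2], [-6, 0, 0]],
    [1, [0, 3, 4.5], [-12, 0, 0]],
    [1, [0, 4.5, 7], [-18, 0, 0]],
    [1, [0, 6, 9.2], [-24, 0, 0]],
    [1, [0, 7.5, 11.5], [-30, 0, 0]],
    [1, [0, 9, 13.8], [-35, 0, 0]],
    [1, [0, 10.5, 16], [-39.6, 0, 0]],
    [1, [0, 11.5, 17.5], [-39.6, 0, 0]],
  ],
)

```text
clock: 9.38
tcp_pos: [0.6382, -0.0092, 0.1103]
tool_rot: [0.139, 1.566, -0.139]
force: [-0.1, 0.9, -1.4]
gripper_width: 0.0129
```

Run:
```python
from h import *
from station import cams
go([.6364,-.007,.110],-10)
s=cams.get_image("scene");t=cams.get_image("top");w=cams.get_image("wrist")
go([.6364,-.007,.110],-10)
from station import monitor
q=monitor.read_state()["tcp_pos"]
pickle.dump((s,t,w),open("pics/h.pkl","wb"))
overlay(s,q-[0,0,.006],80,[.619,-.1055,.036],80,"pics/h1.png",(110,70,360,270),3)
cv2.imwrite("pics/h2.png",w["image"][:,:,::-1]);cv2.imwrite("pics/h3.png",t["image"][:,:,::-1])
```

```text
t 9.3833 tcp [ 0.6382 -0.0092  0.1103] yaw -10.15 F [-0.1  0.9 -1.4] w 0.0129 q [-0.07  0.61  0.08  1.6  -0.06  0.94 -0.15]
shift cm [ 0.03  0.19 -0.22] turn [-0.15  0.03  0.03]
t 9.5333 tcp [ 0.6366 -0.0086  0.1099] yaw -10.46 F [-0.5 -0.4 -2.6] w 0.0128 q [-0.08  0.61  0.08  1.6  -0.06  0.93 -0.15]
shift cm [-0.01  0.16 -0.05] turn [-0.46 -0.06  0.03]
```

View pics/h1.png

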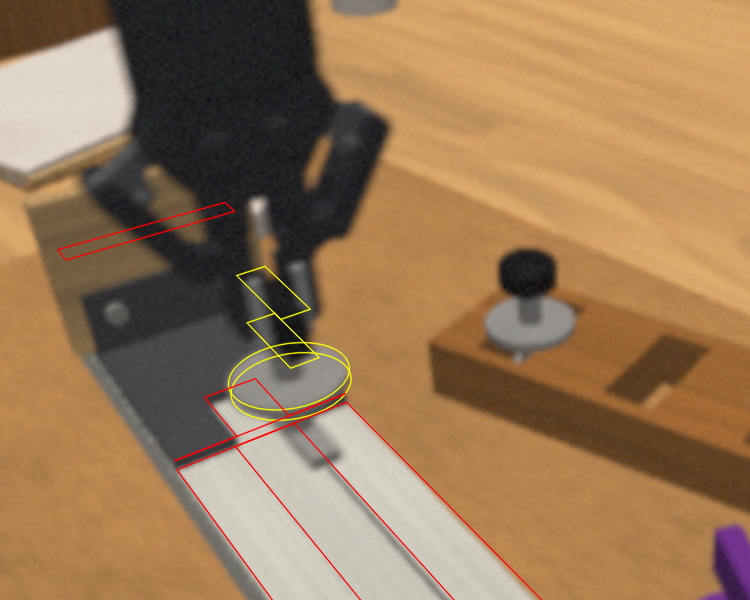

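View pics/h2.png

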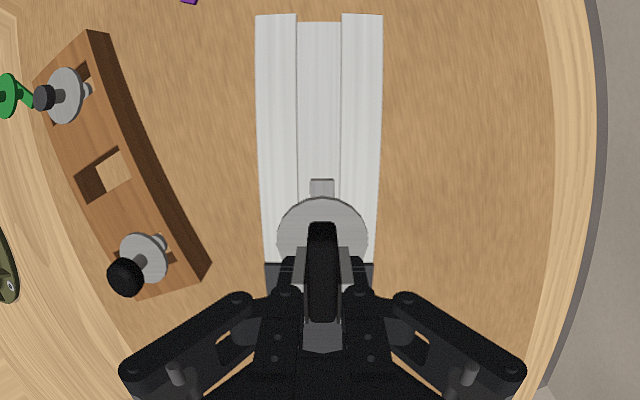

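Call:
carry_out(
  steps=[
    [1, [0.7, 0.15, -0.05], [-0.4, 0, 0]],
    [1, [1.5, 0.15, -0.05], [-0.4, 0, 0]],
    [1, [2.3, 0.15, -0.05], [-0.4, 0, 0]],
    [1, [3.1, 0.15, -0.05], [-0.4, 0, 0]],
    [1, [3.9, 0.15, -0.05], [-0.4, 0, 0]],
    [1, [4.7, 0.15, -0.05], [-0.4, 0, 0]],
    [1, [5.4, 0.15, -0.05], [-0.4, 0, 0]],
    [1, [5.7, 0.15, -0.05], [-0.4, 0, 0]],
  ],
)

```text
clock: 10.2
tcp_pos: [0.6354, -0.0062, 0.0524]
tool_rot: [0.136, 1.568, -0.137]
force: [-0.2, -0.5, -2.1]
gripper_width: 0.013
```

```bash
cat > st.py <<'E'
from h import *
import sys
from station import cams,monitor
n=sys.argv[1];yaw=float(sys.argv[2])
s=cams.get_image("scene");w=cams.get_image("wrist")
q=monitor.read_state()["tcp_pos"];pickle.dump((s,w),open(f"pics/{n}.pkl","wb"))
overlay(s,q-[0,0,.006],yaw,[.619,-.1055,.036],80,f"pics/{n}s.png",(120,110,320,290),3)
overlay_w=cv2.resize(w["image"],None,fx=3,fy=3,interpolation=2)[:,:,::-1].copy()
Rz=R.from_euler('z',80,degrees=True)
for qq in FOOT:
    uv=fish(w,Rz.apply(np.array(qq)/1000)+[.619,-.1055,.036]);cv2.polylines(overlay_w,[np.round((uv*3+1)*16).astype(np.int32)],True,(0,0,255),1,cv2.LINE_AA,4)
cv2.imwrite(f"pics/{n}w.png",overlay_w[330:930,600:1320])
E
python3 st.py i 80; python3 -c "
from h import *
go([.6364,-.007,.053],-10)"
```

```text
t 10.3 tcp [ 0.6356 -0.0062  0.053 ] yaw -9.97 F [-0.7 -0.1 -2. ] w 0.0125 q [-0.07  0.67  0.07  1.66 -0.06  0.81 -0.14]
shift cm [ 0.   -0.06  0.09] turn [ 0.03 -0.08  0.02]
```

View pics/is.png

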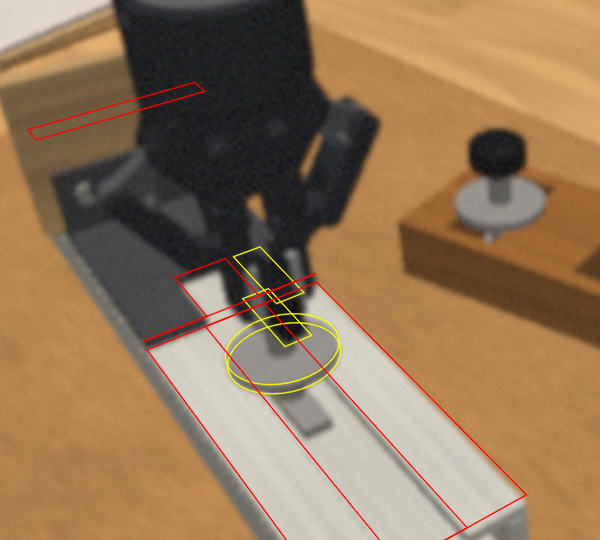

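View pics/iw.png

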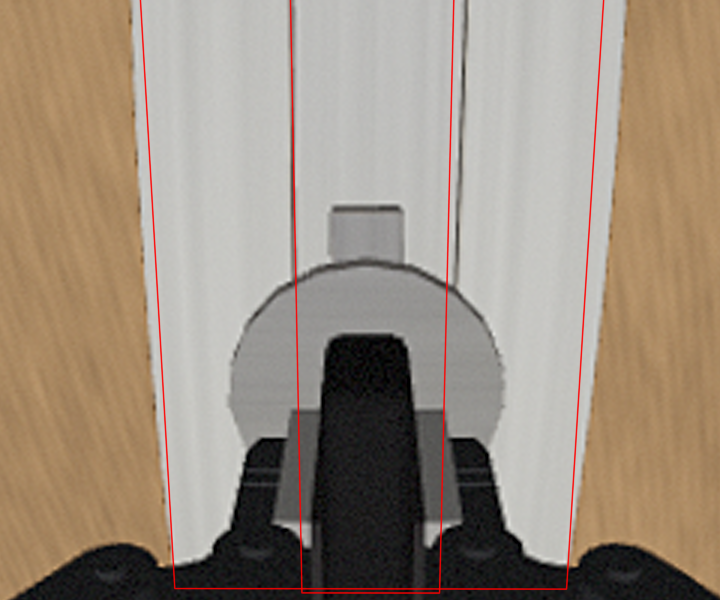

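Call:
carry_out(
  steps=[
    [1, [0, 0, 0.2], [0, 0, 0]],
    [1, [0, -0.6, 0.2], [0, 0, 0]],
    [1, [0, -1.3, 0.2], [0, 0, 0]],
    [1, [0, -2, 0.2], [0, 0, 0]],
    [1, [0, -2.7, 0.2], [0, 0, 0]],
    [1, [0, -3.4, 0.2], [0, 0, 0]],
    [1, [0, -4.1, 0.2], [0, 0, 0]],
    [1, [0, -4.8, 0.2], [0, 0, 0]],
  ],
)

```text
clock: 10.97
tcp_pos: [0.6296, -0.0549, 0.054]
tool_rot: [0.137, 1.566, -0.137]
force: [0.1, 0.2, -2.3]
gripper_width: 0.0128
```

```bash
python3 st.py j 80; python3 -c "
from h import *
go([.6213,-.1035,.053],-10)"
```

```text
t 11.0667 tcp [ 0.6294 -0.0562  0.054 ] yaw -10.11 F [ 0.7 -0.4 -2.3] w 0.013 q [ 0.01  0.66  0.07  1.67 -0.06  0.81 -0.07]
shift cm [ 0.1  -4.8   0.04] turn [-0.11  0.    0.07]
```

View pics/js.png

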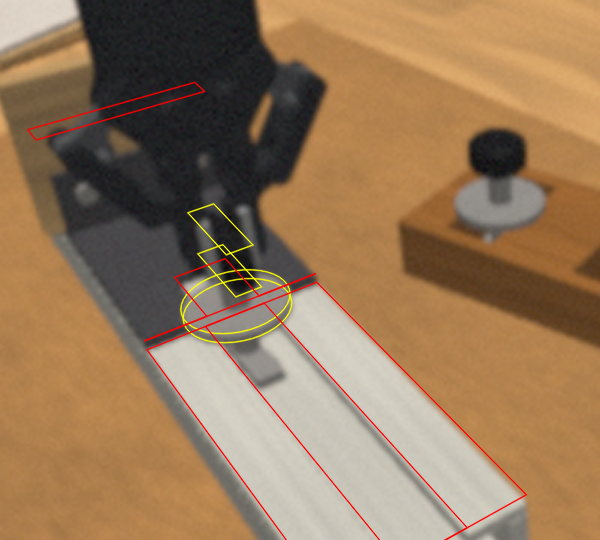

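View pics/jw.png

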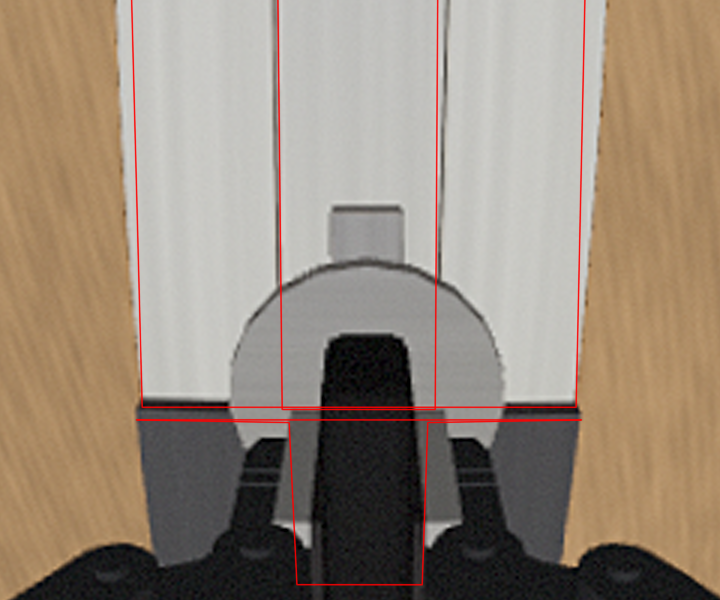

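Call:
carry_out(
  steps=[
    [1, [0, -0.6, -0.1], [0, 0, 0]],
    [1, [0, -1.2, -0.1], [0, 0, 0]],
    [1, [0, -1.9, -0.1], [0, 0, 0]],
    [1, [0, -2.6, -0.1], [0, 0, 0]],
    [1, [0, -3.3, -0.1], [0, 0, 0]],
    [1, [0, -3.9, -0.1], [0, 0, 0]],
    [1, [0, -4.4, -0.1], [0, 0, 0]],
    [1, [0, -4.8, -0.1], [0, 0, 0]],
  ],
)

```text
clock: 11.73
tcp_pos: [0.6202, -0.1018, 0.0539]
tool_rot: [0.137, 1.567, -0.137]
force: [0.1, -0.0, -2.2]
gripper_width: 0.0128
```

```bash
python3 st.py k 80; python3 -c "
from h import *
go([.6203,-.1035,.053],-10)"
```

```text
t 11.8333 tcp [ 0.6202 -0.1021  0.0539] yaw -10.04 F [-0.6 -0.4 -2. ] w 0.013 q [ 0.08  0.66  0.07  1.68 -0.06  0.8  -0.  ]
shift cm [ 0.09 -0.14  0.03] turn [-0.04 -0.    0.03]
```

View pics/ks.png

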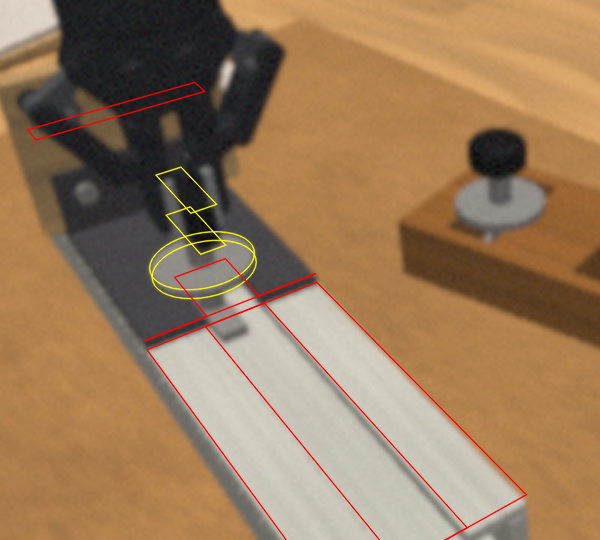

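View pics/kw.png

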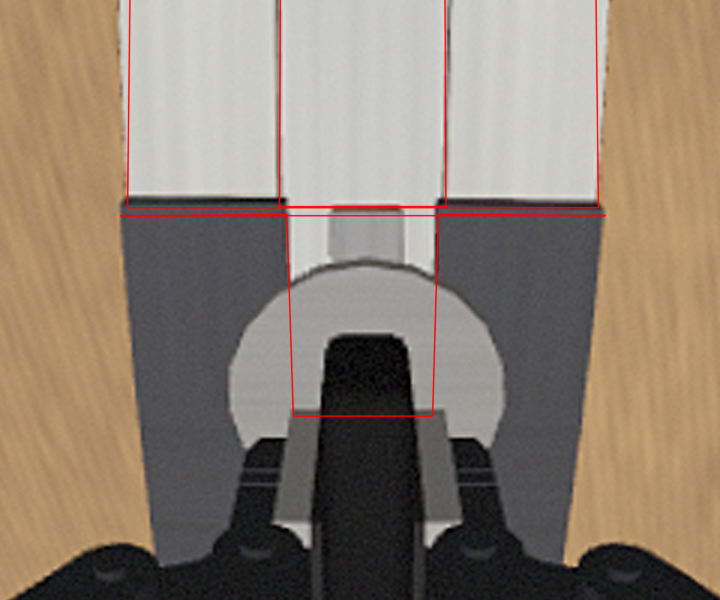

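Call:
carry_out(
  steps=[
    [1, [0, -0.15, 0], [0, 0, 0]],
    [1, [0, -0.3, 0], [0, 0, 0]],
    [1, [0, -0.3, 0], [0, 0, 0]],
    [1, [0, -0.3, 0], [6, 0, 0]],
    [1, [0, -0.3, 0], [13, 0, 0]],
    [1, [0, -0.3, 0], [20, 0, 0]],
    [1, [0, -0.3, 0], [27, 0, 0]],
    [1, [0, -0.3, 0], [34, 0, 0]],
  ],
)

```text
clock: 12.5
tcp_pos: [0.62, -0.1034, 0.0539]
tool_rot: [0.604, 1.485, -0.604]
force: [-0.3, 0.5, -1.6]
gripper_width: 0.0127
```

```bash
python3 -c "
from h import *
go([.6200,-.1045,.053],-100)"
```

```text
t 12.5 tcp [ 0.62   -0.1034  0.0539] yaw -44.28 F [-0.3  0.5 -1.6] w 0.0127 q [-0.02  0.67  0.24  1.68 -0.2   0.81 -0.46]
shift cm [ 0.09 -0.08  0.07] turn [ 5.572e+01 -1.000e-02 -1.000e-02]
```

Call:
carry_out(
  steps=[
    [1, [0, 0, 0], [7, 0, 0]],
    [1, [0, 0, 0], [14, 0, 0]],
    [1, [0, 0, 0], [21, 0, 0]],
    [1, [0, 0, 0], [28, 0, 0]],
    [1, [0, 0, 0], [35, 0, 0]],
    [1, [0, 0, 0], [42, 0, 0]],
    [1, [0, 0, 0], [49, 0, 0]],
    [1, [0, 0, 0], [55.7, 0, 0]],
  ],
)

```text
clock: 13.17
tcp_pos: [0.6201, -0.1032, 0.0539]
tool_rot: [1.337, 1.122, -1.336]
force: [-0.0, 0.0, -3.1]
gripper_width: 0.0129
```

```bash
python3 st.py l -10; python3 -c "
from h import *
go([.6195,-.1045,.049],-100)"
```

```text
t 13.2667 tcp [ 0.62   -0.103   0.0536] yaw -99.72 F [-0.4 -0.7 -1.5] w 0.013 q [-0.17  0.72  0.52  1.69 -0.44  0.86 -1.21]
shift cm [ 0.46 -0.03  0.15] turn [0.28 0.   0.02]
```

View pics/ls.png

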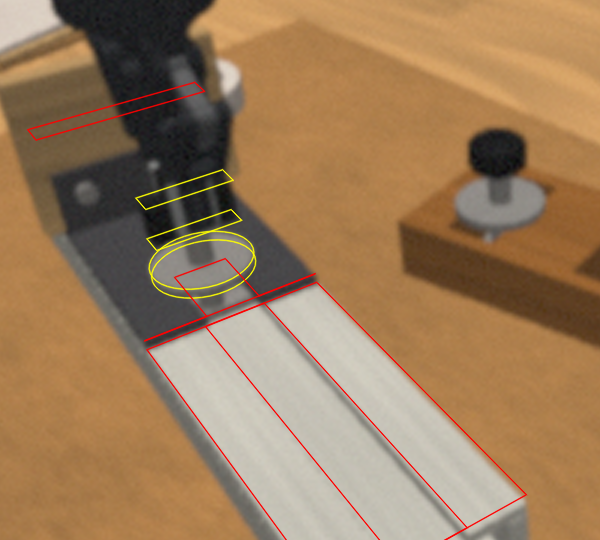

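View pics/lw.png

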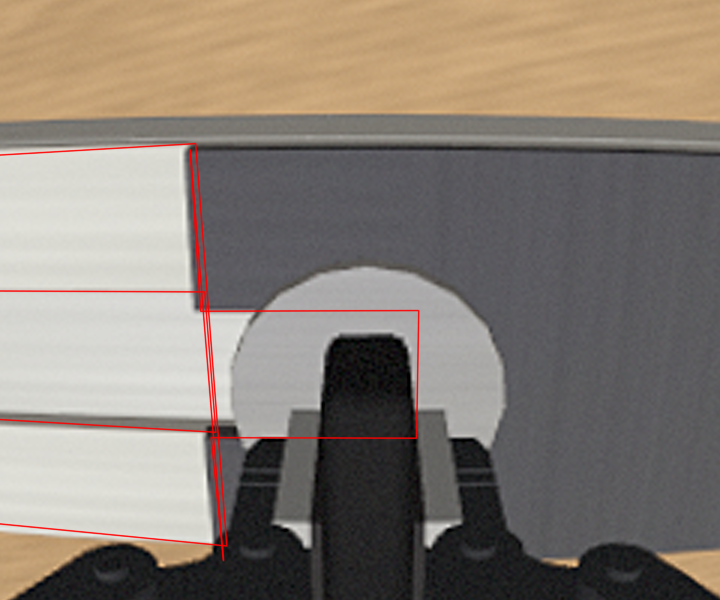

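Call:
carry_out(
  steps=[
    [1, [0.1, 0, 0], [0.3, 0, 0]],
    [1, [0.2, 0, 0], [0.3, 0, 0]],
    [1, [0.3, 0, 0], [0.3, 0, 0]],
    [1, [0.4, 0, 0], [0.3, 0, 0]],
    [1, [0.45, 0, 0], [0.3, 0, 0]],
    [1, [0.5, 0, 0], [0.3, 0, 0]],
    [1, [0.5, 0, 0], [0.3, 0, 0]],
    [1, [0.5, 0, 0], [0.3, 0, 0]],
  ],
)

```text
clock: 13.93
tcp_pos: [0.6199, -0.104, 0.0489]
tool_rot: [1.336, 1.122, -1.336]
force: [0.6, 0.2, -2.4]
gripper_width: 0.013
```

```bash
python3 -c "
from h import *
go([.6195,-.1045,.049],-100)"
```

```text
t 13.9333 tcp [ 0.6199 -0.104   0.0489] yaw -99.96 F [ 0.6  0.2 -2.4] w 0.013 q [-0.17  0.72  0.51  1.69 -0.45  0.85 -1.21]
shift cm [-0.01 -0.03  0.06] turn [ 0.04 -0.    0.  ]
```

Call:
carry_out(
  steps=[
    [1, [0.03, 0, 0], [0, 0, 0]],
    [1, [0.06, 0, 0], [0, 0, 0]],
    [1, [0.1, 0, 0], [0, 0, 0]],
    [1, [0.12, 0, 0], [0, 0, 0]],
    [1, [0.14, 0, 0], [0, 0, 0]],
    [1, [0.14, 0, 0], [0, 0, 0]],
    [1, [0.14, 0, 0], [0, 0, 0]],
    [1, [0.14, 0, 0], [0, 0, 0]],
  ],
)

```text
clock: 14.6
tcp_pos: [0.62, -0.1038, 0.0482]
tool_rot: [1.337, 1.122, -1.336]
force: [-2.0, 0.7, 5.1]
gripper_width: 0.0131
```

Call:
carry_out(
  steps=[
    [0.8, [0, 0, 0], [0, 0, 0]],
    [0.7, [0, 0, 0], [0, 0, 0]],
    [0.6, [0, 0, 0], [0, 0, 0]],
    [0.5, [0, 0, 0], [0, 0, 0]],
    [0.5, [0, 0, 0], [0, 0, 0]],
    [0.5, [0, 0, 0], [0, 0, 0]],
    [0.5, [-0.5, 0, 0], [0, 0, 0]],
    [0.5, [-1.5, 0, 0], [0, 0, 0]],
  ],
)

```text
clock: 15.27
tcp_pos: [0.6191, -0.1036, 0.0619]
tool_rot: [1.335, 1.124, -1.338]
force: [-0.1, -0.3, 0.0]
gripper_width: 0.0427
```

Call:
carry_out(
  steps=[
    [0.5, [-1.5, 0, 0], [0, 0, 0]],
    [0.5, [-3, 0, 0], [0, 0, 0]],
    [0.5, [-4.5, 0, 0], [0, 0, 0]],
    [0.5, [-6, 0, 0], [0, 0, 0]],
    [0.5, [-8, 0, 0], [0, 0, 0]],
    [0.5, [-10, 0, 0], [0, 0, 0]],
    [0.5, [-12, 0, 0], [0, 0, 0]],
    [0.5, [-14, 0, 0], [0, 0, 0]],
  ],
)

```text
clock: 15.93
tcp_pos: [0.6198, -0.1041, 0.2046]
tool_rot: [1.337, 1.121, -1.336]
force: [0.8, -0.9, -0.1]
gripper_width: 0.0427
```

Run:
```python
from h import *
from station import cams,monitor
s=cams.get_image("scene");t=cams.get_image("top");w=cams.get_image("wrist")
go([.5,0.1,.2],-100)
overlay(s,[.62,-.104,.042],-10,[.6195,-.1055,.036],80,"pics/m1.png",(120,110,320,290),3)
cv2.imwrite("pics/m2.png",w["image"][:,:,::-1]);cv2.imwrite("pics/m3.png",t["image"][:,:,::-1])
```

```text
t 16.0833 tcp [ 0.6208 -0.1045  0.2051] yaw -99.99 F [ 0.2  0.9 -0.9] w 0.0428 q [-0.22  0.57  0.6   1.5  -0.34  1.17 -1.3 ]
shift cm [  0.44 -15.44 -18.05] turn [ 0.01 -0.   -0.24]
```

View pics/m1.png

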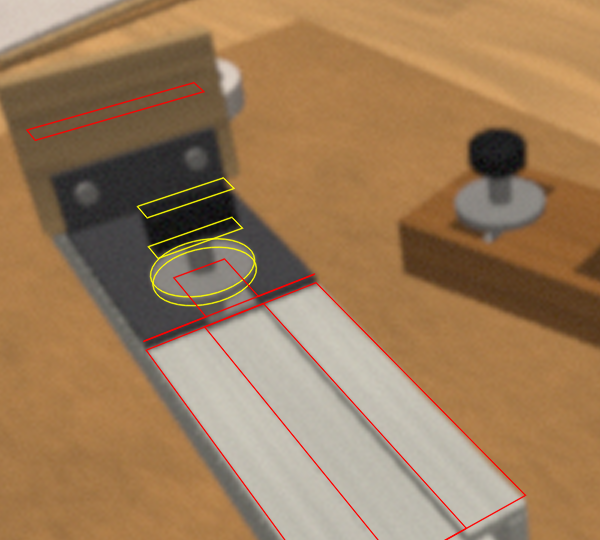

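View pics/m2.png

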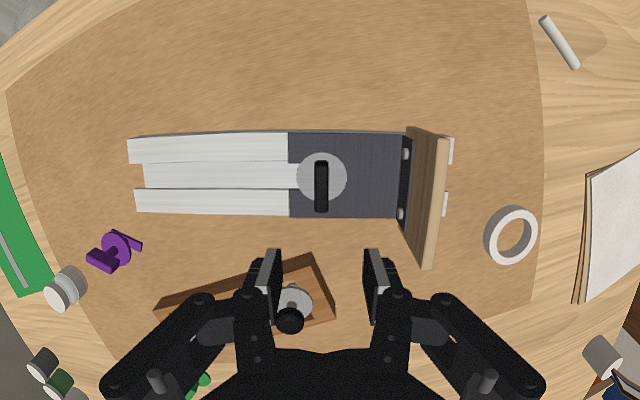

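View pics/m3.png

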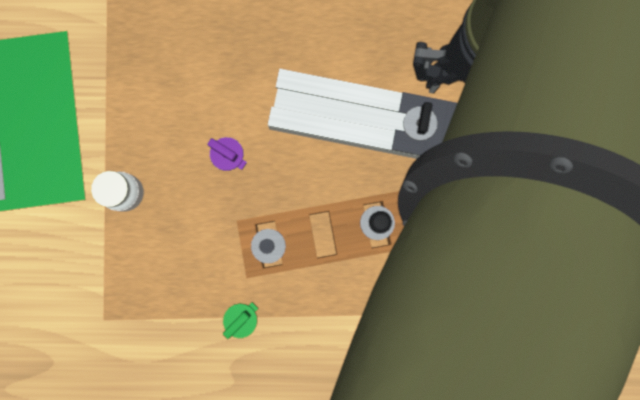

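The bolt stands upright on the foot with its bar square across the slot, and the gripper is clear. I'll do one numeric check, then hand in.

Run:
```python
from h import *
from station import job,cams,monitor
t=cams.get_image("top");im=t["image"]
overlay(t,[.62,-.104,.042],-10,[.6195,-.1055,.036],80,"pics/n.png",(380,80,460,160),6)
u=unproj(t,[[420,124]],.048)[0];d=u[:2]-[.6195,-.1055]
print(u,"offset from seat mm",1000*np.hypot(*d));print(monitor.read_state()["force"])
```

```text
[ 0.61826171 -0.10530784  0.048     ] offset from seat mm 1.2531074720753166
[ 0.53110724 -0.37204067 -0.56966362]
```

View pics/n.png

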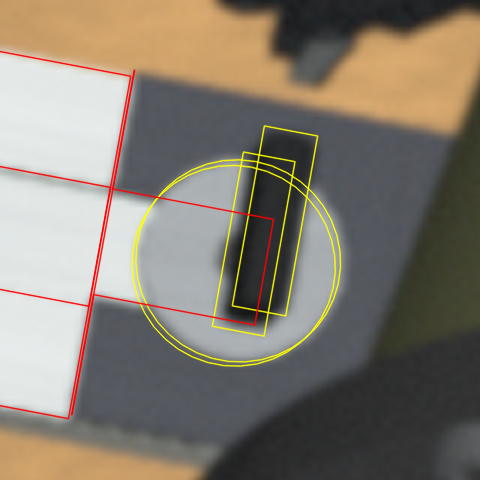

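```bash
python3 -c "
from station import job
print(job.close_job())"
```

```text
the job is handed in; nothing more can be done
None
```

I took the bar-handled bolt from the stand's middle pocket and lowered it into the open slot about 100 mm from the seat, with its bar along the slot. I then slid it into the notch, turned it a quarter turn, set it down until the force rose to about 5 N, and let go. The job was handed in at about 16 s, and no verdict was reported.

**Last checks:** In the top view the flange centre is about 1–2 mm from my estimate of the seat. The bar and flange match the model drawn square across the slot, upright with the origin 42 mm above the bench. After release the gripper was about 15 cm higher, with the wrist force near zero.

**What disagreed:**
- **Fingertip position:** Both cameras showed the fingertips about 20–25 mm behind the reported TCP, not `env.nose_length` (14 mm) ahead of it. I set the grasp height from the images instead.
- **Bolt and rail position:** The wrist view differed from my top-view estimates by about 2 mm sideways, which I corrected before and during the slide.

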